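Load the battery test cradle and set the load

TASK

Raise the clamp of the test cradle right up, then load every battery module on the bench, each into a bay of its own (any bay): hook its steel toe under the cradle's lip at a tilt and swing the tail down until it lies flat on the bay floor. When all are seated, press the clamp handle fully down to lock them, and only then turn the load unit's knob until its white pointer points at the white mark on the ring around it, without turning the ring. Leave the meter, the loose cell and the screwdriver where they are.

Things in the scene. Friction and masses are not known exactly. Their poses are not given: they have to be found in the camera images.
- cradle: Fixed test cradle, base plate 200 x 290 x 12 mm. Origin at table height; x runs from the lip (robot side) to the clamp hinge (far side), y along the three bays, z up. Bay floors at z = 12 mm. Bays 60 mm wide, centres at y = +80, 0, -80, between guide bars 20 wide and 10 high. Near end: wall (face x = -70) with a lip above the bays; far end: sill 10 mm high, face x = +53
- bay1 (a point): Point on the floor of bay 1 (+y end) where a seated module's origin lies; axes as the cradle
- bay2 (a point): Point on the floor of bay 2 (middle) where a seated module's origin lies; axes as the cradle
- bay3 (a point): Point on the floor of bay 3 (-y end) where a seated module's origin lies; axes as the cradle
- bay1_toe (a point): Where the toe point of a module seated in bay 1 lies: on the floor, 2.5 mm from the wall. The lip over it is 5 mm thick, underside 18 mm above the floor, edge at cradle x = -60 (overhang 10 mm). A seated module has 5 mm play in x, 4 mm in y; it goes in only tilted, toe first under the lip, tail up about 20 degrees
- bay2_toe (a point): Where the toe point of a module seated in bay 2 lies: on the floor, 2.5 mm from the wall. The lip over it is 5 mm thick, underside 18 mm above the floor, edge at cradle x = -60 (overhang 10 mm). A seated module has 5 mm play in x, 4 mm in y; it goes in only tilted, toe first under the lip, tail up about 20 degrees
- bay3_toe (a point): Where the toe point of a module seated in bay 3 lies: on the floor, 2.5 mm from the wall. The lip over it is 5 mm thick, underside 18 mm above the floor, edge at cradle x = -60 (overhang 10 mm). A seated module has 5 mm play in x, 4 mm in y; it goes in only tilted, toe first under the lip, tail up about 20 degrees
- clamp (a joint): Hold-down bar across all bays on two arms, hinged along cradle y at x = +92, 64 mm above the table. 0 = fully down, locked (bar 2 mm above the tails of seated modules; cannot close on an unseated one); grows as it is raised up and away from the robot, 1.57 = upright, stop at 1.9. Starts nearly down. Stays where left; 3 to 6 N at the handle moves it. Raise to about 1.6 to load
- clamp_grip (a point): Middle of the clamp's handle: a round black bar 14 mm thick, 80 mm long, along cradle y, sticking out beyond the cradle's -y side, 110 mm from the hinge axis. This point is 33 mm from its free end and 33 mm outside the base plate's edge
- clamp_hinge (a point): Point on the clamp's hinge axis (which runs along the cradle's y) in the plane of clamp_grip
- module1: Loose battery module (may be absent), 0.3 to 0.6 kg, all alike: blue cells between black plates, 100 (x) x 56 (y) x 44 (z) mm. Origin at the centre of the block's underside. Steel toe 8 thick, 40 wide sticks out 18 mm at the bottom of the -x end. On top a black grip rib 60 long in x, 20 thick in y, from 44 to 80 mm above the underside, centred over the origin
- module2: Loose battery module (may be absent), 0.3 to 0.6 kg, all alike: blue cells between black plates, 100 (x) x 56 (y) x 44 (z) mm. Origin at the centre of the block's underside. Steel toe 8 thick, 40 wide sticks out 18 mm at the bottom of the -x end. On top a black grip rib 60 long in x, 20 thick in y, from 44 to 80 mm above the underside, centred over the origin
- module3: Loose battery module (may be absent), 0.3 to 0.6 kg, all alike: blue cells between black plates, 100 (x) x 56 (y) x 44 (z) mm. Origin at the centre of the block's underside. Steel toe 8 thick, 40 wide sticks out 18 mm at the bottom of the -x end. On top a black grip rib 60 long in x, 20 thick in y, from 44 to 80 mm above the underside, centred over the origin
- module1_toe (a point): Toe point: middle of the bottom edge of the toe's tip, 68 mm from the module's origin along its -x
- module2_toe (a point): Toe point: middle of the bottom edge of the toe's tip, 68 mm from the module's origin along its -x
- module3_toe (a point): Toe point: middle of the bottom edge of the toe's tip, 68 mm from the module's origin along its -x
- load_knob (a joint): Angle of the knob on top of the fixed grey load unit (120 x 120 x 50 mm box), growing counter-clockwise seen from above. Range -0.3 to 2.4; light friction (0.08 N m), stays where it is left. The pointer is at the mark when this equals joint mark_ring
- mark_ring (a joint): Angle of the black ring (radius 54 mm) around the knob that carries the white mark, same zero and direction as the knob. Stiff, not to be turned; 0.5 to 1.5 rad counter-clockwise of the knob at the start
- knob_grip (a point): Point on the knob's axis at the height to grip (81 mm above the table). The knob has an upright black bar 66 mm long, 16 mm thick, 30 mm high (top 96 mm above the table, its foot 66 mm) along its pointer direction
- pointer (a point): Point 36 mm out from the knob's axis in the pointer direction (white line on the bar's top and end)
- mark (a point): Point 36 mm out from the knob's axis in the direction of the white mark on the ring
- meter: Bystander: hand-held black multimeter 150 x 75 x 35 mm, origin at the centre of its underside
- cell: Bystander: blue battery cell standing upright, 38 mm diameter, 130 mm high, origin at the centre of its underside
- driver: Bystander: screwdriver 200 mm long lying on the bench
Mind the look-alikes: they are no part of the job. What is shaped like the module2 but orange or turquoise is not meant.

How it is judged:
On the way, in this order (a step that is already met when the one before it is completed fails the run):
1. the clamp is raised (joint clamp above 1.3 rad) (value of joint clamp above 1.3 rad), for 0.2 s.
2. every module is seated in a bay, clamp still raised (((distance between module1 and bay1 below 0.008 m and distance between module1_toe and bay1_toe below 0.008 m and angle between module1's own z axis and vertical below 0.06 rad) or (distance between module1 and bay2 below 0.008 m and distance between module1_toe and bay2_toe below 0.008 m and angle between module1's own z axis and vertical below 0.06 rad) or (distance between module1 and bay3 below 0.008 m and distance between module1_toe and bay3_toe below 0.008 m and angle between module1's own z axis and vertical below 0.06 rad)) and ((distance between module2 and bay1 below 0.008 m and distance between module2_toe and bay1_toe below 0.008 m and angle between module2's own z axis and vertical below 0.06 rad) or (distance between module2 and bay2 below 0.008 m and distance between module2_toe and bay2_toe below 0.008 m and angle between module2's own z axis and vertical below 0.06 rad) or (distance between module2 and bay3 below 0.008 m and distance between module2_toe and bay3_toe below 0.008 m and angle between module2's own z axis and vertical below 0.06 rad)) and ((distance between module3 and bay1 below 0.008 m and distance between module3_toe and bay1_toe below 0.008 m and angle between module3's own z axis and vertical below 0.06 rad) or (distance between module3 and bay2 below 0.008 m and distance between module3_toe and bay2_toe below 0.008 m and angle between module3's own z axis and vertical below 0.06 rad) or (distance between module3 and bay3 below 0.008 m and distance between module3_toe and bay3_toe below 0.008 m and angle between module3's own z axis and vertical below 0.06 rad)) and value of joint clamp above 1 rad), for 0.3 s.
3. the clamp is pressed down over the seated modules (joint clamp below 0.06 rad) (((distance between module1 and bay1 below 0.008 m and distance between module1_toe and bay1_toe below 0.008 m and angle between module1's own z axis and vertical below 0.06 rad) or (distance between module1 and bay2 below 0.008 m and distance between module1_toe and bay2_toe below 0.008 m and angle between module1's own z axis and vertical below 0.06 rad) or (distance between module1 and bay3 below 0.008 m and distance between module1_toe and bay3_toe below 0.008 m and angle between module1's own z axis and vertical below 0.06 rad)) and ((distance between module2 and bay1 below 0.008 m and distance between module2_toe and bay1_toe below 0.008 m and angle between module2's own z axis and vertical below 0.06 rad) or (distance between module2 and bay2 below 0.008 m and distance between module2_toe and bay2_toe below 0.008 m and angle between module2's own z axis and vertical below 0.06 rad) or (distance between module2 and bay3 below 0.008 m and distance between module2_toe and bay3_toe below 0.008 m and angle between module2's own z axis and vertical below 0.06 rad)) and ((distance between module3 and bay1 below 0.008 m and distance between module3_toe and bay1_toe below 0.008 m and angle between module3's own z axis and vertical below 0.06 rad) or (distance between module3 and bay2 below 0.008 m and distance between module3_toe and bay2_toe below 0.008 m and angle between module3's own z axis and vertical below 0.06 rad) or (distance between module3 and bay3 below 0.008 m and distance between module3_toe and bay3_toe below 0.008 m and angle between module3's own z axis and vertical below 0.06 rad)) and value of joint clamp below 0.06 rad), for 0.3 s.
4. the knob's pointer is at the mark (horizontal distance between pointer and mark below 0.0045 m and value of joint clamp below 0.06 rad), for 0.3 s.
At the end, for the whole second after the job is handed in: Every module present lies flat in a bay with its toe under the lip (origin and toe point each within 8 mm of the bay's points, tilt under 0.06 rad), the clamp is locked (below 0.06 rad), the pointer is within 0.12 rad of the mark, and all is at rest (all of step 4 and ((distance between module1 and bay1 below 0.008 m and distance between module1_toe and bay1_toe below 0.008 m and angle between module1's own z axis and vertical below 0.06 rad) or (distance between module1 and bay2 below 0.008 m and distance between module1_toe and bay2_toe below 0.008 m and angle between module1's own z axis and vertical below 0.06 rad) or (distance between module1 and bay3 below 0.008 m and distance between module1_toe and bay3_toe below 0.008 m and angle between module1's own z axis and vertical below 0.06 rad)) and ((distance between module2 and bay1 below 0.008 m and distance between module2_toe and bay1_toe below 0.008 m and angle between module2's own z axis and vertical below 0.06 rad) or (distance between module2 and bay2 below 0.008 m and distance between module2_toe and bay2_toe below 0.008 m and angle between module2's own z axis and vertical below 0.06 rad) or (distance between module2 and bay3 below 0.008 m and distance between module2_toe and bay3_toe below 0.008 m and angle between module2's own z axis and vertical below 0.06 rad)) and ((distance between module3 and bay1 below 0.008 m and distance between module3_toe and bay1_toe below 0.008 m and angle between module3's own z axis and vertical below 0.06 rad) or (distance between module3 and bay2 below 0.008 m and distance between module3_toe and bay2_toe below 0.008 m and angle between module3's own z axis and vertical below 0.06 rad) or (distance between module3 and bay3 below 0.008 m and distance between module3_toe and bay3_toe below 0.008 m and angle between module3's own z axis and vertical below 0.06 rad)) and velocity of joint each of clamp, load_knob below 0.05 rad/s and linear speed of each of module1, module2, module3 below 0.02 m/s); the robot touches nothing.
It fails at once if the meter is disturbed (moved more than 30 mm) (distance of meter from where it was at the start of the episode above 0.03 m).
It fails at once if the loose cell is disturbed (moved more than 30 mm) (distance of cell from where it was at the start of the episode above 0.03 m).
It fails at once if the screwdriver is disturbed (moved more than 30 mm) (distance of driver from where it was at the start of the episode above 0.03 m).
It fails at once if the mark ring is turned (its mark moved more than 6 mm) (distance of mark from where it was at the start of the episode above 0.006 m).
Of module1, module2, module3 only 2 to 3 are there at a start; the rules pass over those that are not, and their reading is None.
At some moment in a run one of module1, module2, module3 may be knocked a few centimetres aside while the robot is not near it.
Once in a run the grip may slacken for a moment while it holds something.
It also fails if it takes over 210 s, if anything falls off the work surface, if the arm or the gripper's body presses on something with over 40 N, if the wrist force passes 120 N, or if a joint passes its speed limit or range.

ROBOT

A 6-joint arm with a two-finger parallel gripper is mounted at the origin on the work surface. World frame = base frame: x ahead of the robot, y to its left, z up, the work surface at z = 0. Lengths are in m, angles in rad, forces in N, time in s.
With the tool pointing down it reaches from about 0.3 to 0.75 m from the base axis. Payload 8.5 kg.
Tool frame: the origin (TCP) lies midway between the tips of the shut fingers; the grasp point (between the pads) lies 19 mm behind it; z points along the fingers, y is the line along which they close (so a half turn about z gives the same grasp; the last joint's range is limited). The gripper opens to 88 mm and grips with 3 to 60 N. Pads are 18 mm wide; open, the fingers measure 123 mm over their backs; the gripper's body (75 mm by 187 mm) begins 45 mm behind the grasp point.
Start: joints at [0.955, 0.381, 1.297, -0, 1.464, -0.215], TCP at [0.215, 0.506, 0.239] pointing down, gripper open.
Joint ranges: [-3.11, 3.11], [-0.89, 2.33], [0.22, 2.48], [-1.42, 4.56], [0.17, 2.85], [-2.88, 2.88]. Speed limits (rad/s): [2.39, 2.39, 3.14, 3.14, 3.14, 3.14].

INTERFACE

Orientations are given as [roll, pitch, yaw] about the fixed x, y, z axes, in that order (R = Rz(yaw) Ry(pitch) Rx(roll)).
In Python, from cell import arm, capture, order, status gives the robot as it stands. The module is installed in compiled form; this text tells all that it offers. Calls block until the motion is done:
- arm.move_to(position, orientation): joint-space move of the TCP to a pose.
- arm.servo_line(position, rate=0.15, frame=None, until_force=None): straight line of the TCP; frame=None keeps the orientation; rate is the mean speed in m/s. With until_force (N) it stops when the force on the tool has changed by that much, and returns True; else False.
- arm.goto_joints(angles): joint-space move.
- arm.gripper_to(opening, grasp_force=None): opening from 0.0 (shut) to 1.0 (fully open); grasp_force is the grip in N (None keeps the last); returns when the fingers have stopped.
- arm.pause(seconds).
- arm.solve_ik(position, orientation): joint angles nearest the present ones, or None.
- capture(name): name is "scene" or "top" or "wrist"; returns a dict with "img" (420x560x3 uint8, red, green, blue), "intrinsics" (3x3 intrinsics, pixels), "rvec" (rotation vector, rad) and "tvec" (3), from world to camera coordinates, as OpenCV has them; the wrist camera has in their place "T_tool_cam" (4x4, takes a point from camera to tool coordinates, whose origin is the TCP and whose axes are the flange's). Camera axes: x right, y down, z forward; pixel columns grow to the right and rows downward; lengths in m; the calibration is good to about 2 mm. A picture is of the moment at which its call begins: read the wrist's pose just before it. There is no depth.
A pose or a line that the arm cannot do raises arm.Unreachable and nothing moves.
- order.hand_in(): hands the job in; it is judged then, once.
Readings, each from a call of its own:
- status.current_time(): time.
- status.current_q(): joint angles.
- status.current_joint_velocities(): joint speeds.
- status.current_tau(): joint torques, N m.
- status.current_position(): TCP position.
- status.current_eef_rot(): TCP orientation.
- status.current_wrist_force(): force on the tool from outside, world axes, zero at the start.
- status.current_torque(): the same for the moment, N m.
- status.current_gripper_width(): opening from 0.0 (shut) to 1.0 (fully open).
- status.current_gripper_force(): force on a finger pad.
Only numpy, scipy, OpenCV 4.12 (cv2) and the standard library are available. Lean on these libraries where they do the work, as an engineer would, in place of code of your own. Each camera call takes 0.05 s, during which the arm holds its last target. There are 200 camera calls.

## Working session

There is one attempt and no reset: what is moved stays moved. The work goes in short steps, each a Python script; the robot and the scene stay as the last script left them, time stands still between calls to the robot, and variables do not carry over. Pictures are saved under pics/ and viewed, at most 17 in all, crops included, and the job is handed in when it is done.

```bash
mkdir -p pics; python3 - <<'E'
from cell import capture,status
import cv2,numpy as np
for n in("scene","top"):
    c=capture(n);cv2.imwrite(f"pics/{n}0.png",cv2.resize(c["img"][:,:,::-1],(800,600),interpolation=cv2.INTER_CUBIC))
    R=cv2.Rodrigues(np.array(c["rvec"],float))[0];print(n,(-R.T@np.array(c["tvec"]).ravel()).round(3),R[2].round(3),np.array(c["intrinsics"]).round(1).tolist())
print(status.current_time(),capture("wrist")["T_tool_cam"])
E
```

```text
scene [ 1.077 -0.622  1.393] [-0.356  0.383 -0.852] [[472.7, 0.0, 285.9], [0.0, 472.7, 208.1], [0.0, 0.0, 1.0]]
top [ 0.282 -0.023  1.28 ] [ 0.211 -0.002 -0.977] [[418.9, 0.0, 282.6], [0.0, 418.9, 209.3], [0.0, 0.0, 1.0]]
0.1 [[ 7.72104469e-04 -9.52083325e-01 -3.05837778e-01  7.97570447e-02]
 [ 9.99999480e-01  5.31164885e-04  8.71020051e-04  1.34405102e-03]
 [-6.66833378e-04 -3.05838292e-01  9.52083239e-01 -1.46247517e-01]
 [ 0.00000000e+00  0.00000000e+00  0.00000000e+00  1.00000000e+00]]
```

View pics/scene0.png

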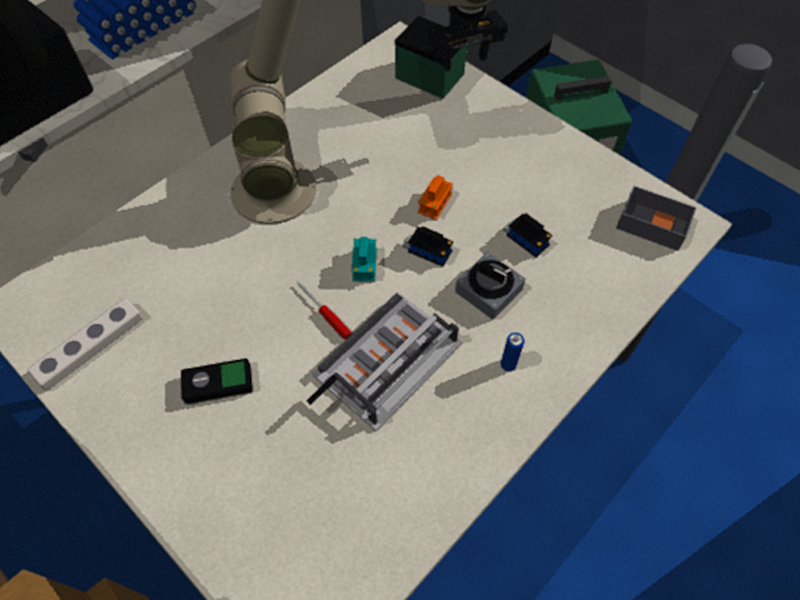

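View pics/top0.png

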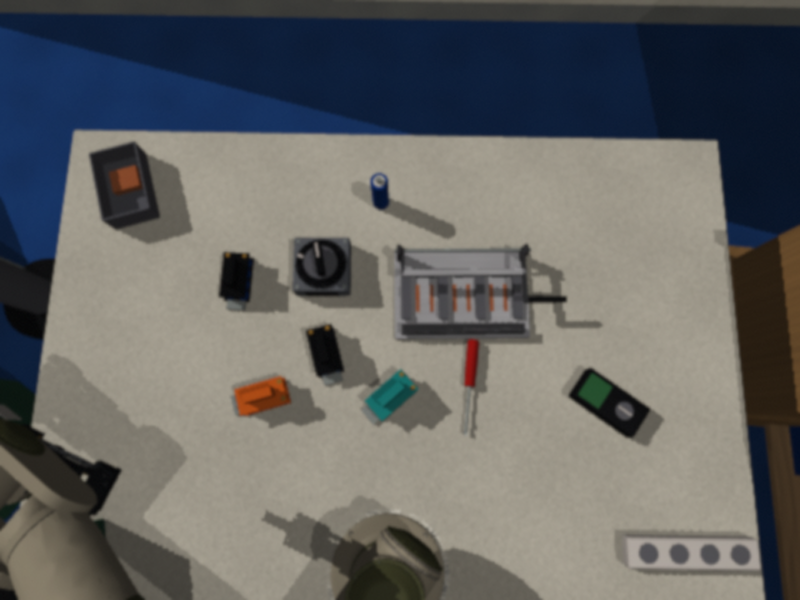

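Modules-in-question (top view pixels): black/blue at (236,280) and (325,352) are the real ones. Orange (262,396) and turquoise (390,395) are look-alikes, the blue cell is at (380,190), and the bin at (125,185) holds an orange thing. So there are two modules, toes towards the robot. The cradle is at (463,293) with its handle at (548,298), the knob at (321,262) and the screwdriver at (470,385). Next, rough positions and a closer crop.

```bash
cat > h.py <<'E'
from cell import arm,capture,order,status
import cv2,numpy as np
from scipy.spatial.transform import Rotation as Ro
def cam(name):
    "image, K, R (cam from world), t"
    p=np.array(status.current_position());r=Ro.from_euler('xyz',status.current_eef_rot()).as_matrix()
    c=capture(name);K=np.array(c["intrinsics"],float)
    if name=="wrist":
        T=np.eye(4);T[:3,:3]=r;T[:3,3]=p;M=np.linalg.inv(T@np.array(c["T_tool_cam"]))
        return c["img"],K,M[:3,:3],M[:3,3]
    return c["img"],K,cv2.Rodrigues(np.array(c["rvec"],float))[0],np.array(c["tvec"],float).ravel()
def p2w(C,uv,z):
    "pixels (native) -> world at height z"
    _,K,R,t=C;uv=np.atleast_2d(uv).astype(float);d=(R.T@np.linalg.inv(K)@np.c_[uv,np.ones(len(uv))].T).T
    o=-R.T@t;return o+d*((z-o[2])/d[:,2])[:,None]
def w2p(C,P):
    _,K,R,t=C;q=(K@(R@np.atleast_2d(P).T+t[:,None])).T;return q[:,:2]/q[:,2:]
def save(n,img,crop=None,s=1.42857):
    if crop is not None:
        x0,y0,x1,y1=crop;img=img[y0:y1,x0:x1]
    cv2.imwrite(f"pics/{n}.png",cv2.resize(img[:,:,::-1],None,fx=s,fy=s,interpolation=cv2.INTER_CUBIC))
def store(n,C): np.savez(f"pics/{n}.npz",*C)
def load(n):
    d=np.load(f"pics/{n}.npz");return [d[k] for k in d.files]
def rpy(yaw,tilt=0):
    """tool down with tool axes: closing line y along cradle/module y at heading yaw.
    tilt: rotate about module's y so that its -x end (toe) goes down (tail up)"""
    M=Ro.from_euler('z',yaw)*Ro.from_euler('y',-tilt*-1)*Ro.from_euler('x',np.pi)
    return M.as_euler('xyz')
E
python3 - <<'E'
from h import *
C=cam("top");store("top0",C);k=.7
for n,uv,z in[("mA top rib",(236,265),.08),("mA toe tip",(237,305),0.004),("mB rib",(324,343),.08),("mB toe tip",(336,380),.004),
 ("cr NL",(395,338),.0),("cr NR",(529,335),0.0),("handle",(548,298),.07),("knob",(321,262),.096),("cell",(380,206),0),("driver tip",(467,432),0),("driver end",(472,340),.02)]:
    print(n,p2w(C,np.array(uv)*k,z)[0].round(3))
save("crop1",C[0],(140,150,420,290),2.85)
print(status.current_eef_rot(), rpy(0))
E
```

```text
mA top rib [0.607 0.324 0.08 ]
mA toe tip [0.538 0.338 0.004]
mB rib [0.447 0.135 0.08 ]
mB toe tip [0.379 0.116 0.004]
cr NL [ 0.472 -0.007  0.   ]
cr NR [ 0.483 -0.297  0.   ]
handle [ 0.55  -0.323  0.07 ]
knob [0.612 0.146 0.096]
cell [0.772 0.032 0.   ]
driver tip [ 0.276 -0.161  0.   ]
driver end [ 0.467 -0.171  0.02 ]
[-3.14077610e+00 -1.70717860e-04  2.74083675e+00] [3.14159265 0.         0.        ]
```

View pics/crop1.png

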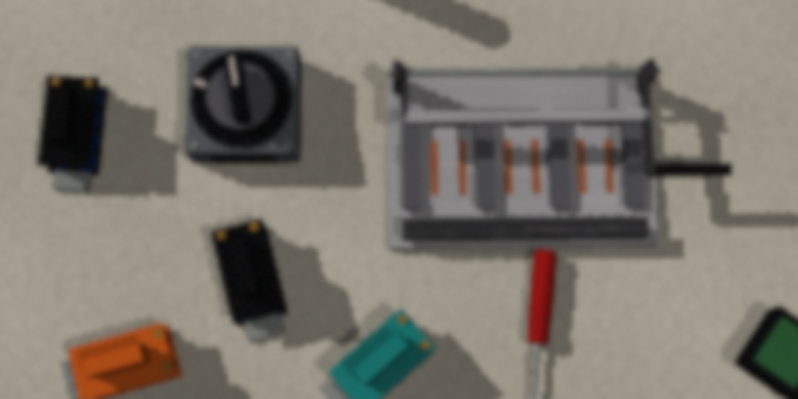

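```bash
python3 - <<'E'
from h import *
def look(n,p,yaw=np.pi):
    arm.move_to(p,[np.pi,0,yaw]);arm.pause(.3);C=cam("wrist");store(n,C);return C
A=look("mA",[.50,.32,.25]);K=look("kn",[.51,.146,.25]);B=look("mB",[.34,.13,.25]);D=look("cr",[.50,-.17,.36])
print(A[1]);
print([w2p(c,q).round().tolist() for c,q in((A,[.6,.324,.04]),(K,[.61,.146,.096]),(B,[.44,.13,.04]),(D,[.58,-.155,.01]))],status.current_time())
save("mods",np.hstack([A[0][:,140:420],B[0][:,140:420]]));save("cr",D[0]);save("kn",K[0])
E
```

```text
[[305.51916718   0.         281.38277866]
 [  0.         305.51916718 208.33987428]
 [  0.           0.           1.        ]]
[[[283.0, 256.0]], [[279.0, 279.0]], [[280.0, 256.0]], [[289.0, 208.0]]] 5.675
```

View pics/mods.png

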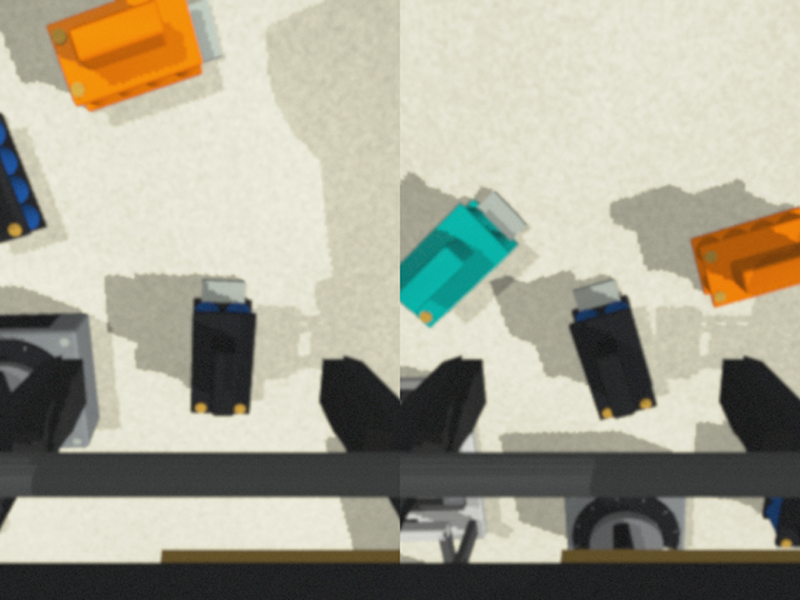

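View pics/cr.png

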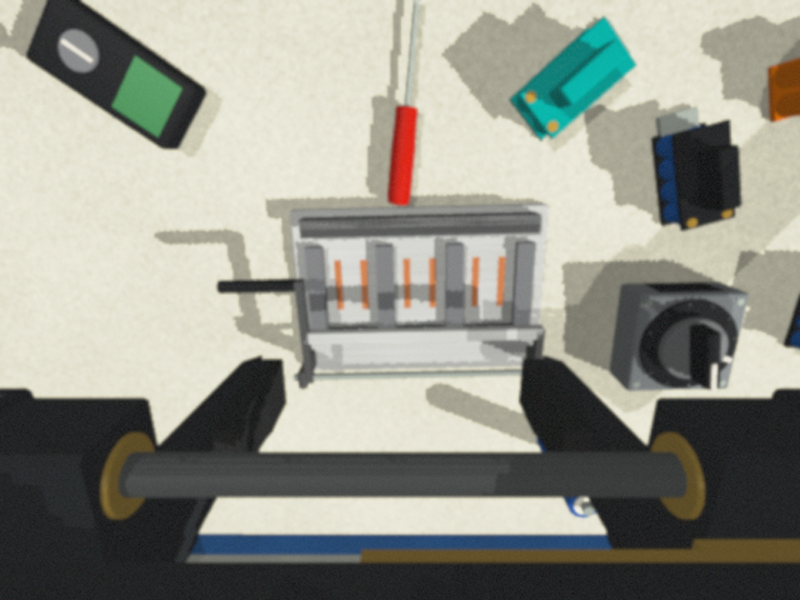

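View pics/kn.png

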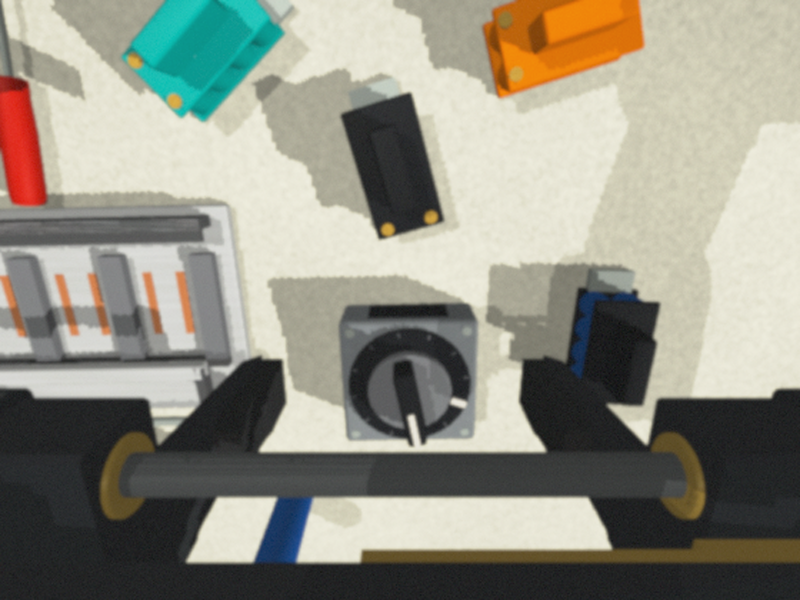

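```bash
python3 - <<'E'
from h import *
from scipy.optimize import least_squares
k=.7
def P(n,uv,z): return p2w(load(n),np.array(uv)*k,z)
for n,t,f in(("mA",[(403,280),(444,283)],[(392,413),(449,415)]),("mB",[(374,291),(417,281)],[(402,419),(456,407)])):
    a=P(n,t,.008).mean(0);b=P(n,f,.044).mean(0);d=(b-a)[:2];L=np.linalg.norm(d);c=a[:2]+d/L*(68+(L*1e3-118)/2)/1e3
    print(n,"len",L.round(4),"yaw",np.arctan2(d[1],d[0]).round(3),"origin",c.round(4))
obs=[((291,211),.012,(-.1,-.145)),((548,205),.012,(-.1,.145)),((300,236),.035,(-.06,None)),((541,232),.035,(-.06,None)),
 ((315,280),.022,(None,-.12)),((384,280),.022,(None,-.04)),((453,278),.022,(None,.04)),((525,276),.022,(None,.12))]
W=[P("cr",u,z)[0][:2] for u,z,_ in obs]
def res(v,sep=False):
    c,s=np.cos(v[2]),np.sin(v[2]);o=[]
    for w,(_,_,m) in zip(W,obs):
        d=w-v[:2];l=(c*d[0]+s*d[1],-s*d[0]+c*d[1])
        o+=[l[i]-m[i] for i in(0,1) if m[i] is not None]
    return np.array(o)
s=least_squares(res,[.58,-.155,0]);print("cradle",s.x.round(4),(s.fun*1e3).round(1))
print("handle ends",P("cr",[(219,287),(297,285)],.07).round(4).tolist(), "bar",P("cr",[(310,330),(543,328)],.075).round(3).tolist())
e=P("kn",[(417,443),(403,362)],.096);c=e.mean(0);d=e[0]-e[1];print("knob",c.round(4),"len",np.linalg.norm(d).round(4),"ang",np.arctan2(d[1],d[0]).round(3))
m=P("kn",(458,403),.06)[0];r=P("kn",[(348,382),(472,382),(408,328),(412,438)],.06);print("ring",r.round(3).tolist())
rc=[(r[2]+r[3])[0]/2,(r[0]+r[1])[1]/2];dm=m[:2]-c[:2];print("mark",m.round(4),np.arctan2(dm[1],dm[0]),np.arctan2(m[1]-rc[1],m[0]-rc[0]),np.linalg.norm(dm))
print("box",P("kn",[(348,438),(474,437),(342,321),(474,319)],.05).round(4).tolist())
E
```

```text
mA len 0.1175 yaw -0.022 origin [0.5973 0.3406]
mB len 0.1161 yaw 0.27 origin [0.4395 0.1435]
cradle [ 0.5672 -0.1473  0.0203] [ 8.   2.3  6.8 -0.9 -7.6 -7.1 -0.2 -0.8 -1.5  1.1]
handle ends [[0.5497, -0.3583, 0.07], [0.5474, -0.2769, 0.07]] bar [[0.596, -0.265, 0.075], [0.593, -0.018, 0.075]]
knob [0.6146 0.1552 0.096 ] len 0.0731 ang 0.158
ring [[0.615, 0.102, 0.06], [0.615, 0.209, 0.06], [0.565, 0.154, 0.06], [0.672, 0.158, 0.06]]
mark [0.6357 0.198  0.06  ] 1.1111112619720611 1.182760454905976 0.04768964130822825
box [[0.6791, 0.0988, 0.05], [0.6778, 0.2158, 0.05], [0.5629, 0.0979, 0.05], [0.5609, 0.2096, 0.05]]
```

```bash
python3 - <<'E'
from h import *
A=load("cr");B=load("top0");k=.7
def tri(a,b):
    Ps=[C[1]@np.c_[C[2],C[3]] for C in(A,B)]
    X=cv2.triangulatePoints(Ps[0],Ps[1],np.array(a,float).reshape(2,1)*k,np.array(b,float).reshape(2,1));return (X[:3]/X[3]).ravel()
crop=lambda u,v:(140+u/2.85,150+v/2.85)
print("handle free end",tri((219,287),crop(729,170)).round(4))
print("plate NL/NR",tri((548,205),crop(388,248)).round(4),tri((291,211),crop(657,246)).round(4))
print("lip edge +y/-y",tri((541,232),crop(402,216)).round(4),tri((300,236),crop(647,214)).round(4))
C=A
for v in(325,330,345,375): print(v,p2w(C,np.array((420,v))*k,.022)[0].round(4),p2w(C,np.array((420,v))*k,.012)[0].round(4))
E
```

```text
handle free end [ 0.5483 -0.3593  0.069 ]
plate NL/NR [ 0.4692 -0.0061  0.0136] [ 0.4875 -0.3121 -0.0688]
lip edge +y/-y [ 0.4968 -0.0207  0.0462] [ 0.5091 -0.2852  0.0091]
325 [ 0.6107 -0.1461  0.022 ] [ 0.6146 -0.1456  0.012 ]
330 [ 0.6171 -0.146   0.022 ] [ 0.6211 -0.1456  0.012 ]
345 [ 0.6366 -0.1457  0.022 ] [ 0.641  -0.1453  0.012 ]
375 [ 0.6769 -0.1452  0.022 ] [ 0.6822 -0.1447  0.012 ]
```

```bash
python3 - <<'E'
from h import *
C=load("cr");save("cr2",C[0],(140,130,420,290),2.85)
E
```

```text
(no output)
```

View pics/cr2.png

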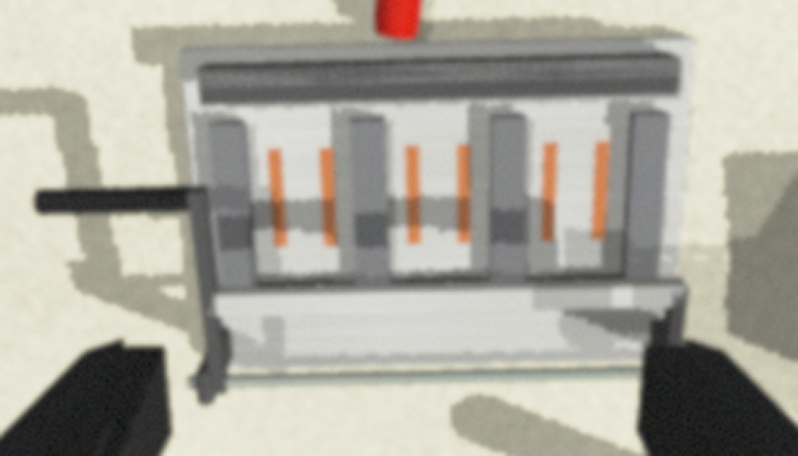

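```bash
cat >> h.py <<'E'
HX,HZ,RH,HY=.658,.064,.110,-.326
def hp(a): return [HX-RH*np.cos(a),HY,HZ+RH*np.sin(a)-.019]
E
python3 - <<'E'
from h import *
o=[np.pi,0,np.pi/2+.02]
arm.move_to([.548,HY,.2],o);arm.gripper_to(.55)
print(arm.servo_line(hp(.05),rate=.08,until_force=15))
arm.gripper_to(0,grasp_force=12);print(status.current_gripper_width()*88,status.current_wrist_force())
for a in np.linspace(.05,1.62,12)[1:]:
    arm.servo_line(hp(a),rate=.07)
    print(round(a,2),np.round(status.current_wrist_force(),1),round(status.current_gripper_width()*88,1))
E
```

```text
False
12.810135344713434 [-5.42241528 -1.74011819  0.80920653]
0.19 [-7.3 -0.7  3.4] 13.2
0.34 [-7.3  0.5  3.6] 12.9
0.48 [-9.6  1.2  4.7] 12.9
0.62 [-10.5   3.1   8.4] 13.2
0.76 [-13.5   4.9  13.3] 13.4
0.91 [-15.1   6.7  17.8] 13.4
1.05 [-9.8  4.6 16.5] 13.2
1.19 [-3.5  3.7 12.3] 13.5
1.33 [-1.5  2.7  8.6] 13.4
1.48 [0.8 3.1 5.4] 13.2
1.62 [1.6 4.  5.2] 12.9
```

```bash
python3 - <<'E'
from h import *
arm.gripper_to(.6);p=status.current_position();arm.servo_line([p[0],p[1],p[2]+.12],rate=.15)
arm.move_to([.50,-.147,.25],[np.pi,0,np.pi+.02]);arm.gripper_to(1.0);arm.pause(.3)
C=cam("wrist");store("cr3",C);save("cr3",C[0],(100,60,460,330),2.2)
T=cam("top");store("top1",T)
print(status.current_time(),w2p(C,[[.506,-.147,.035],[.566,-.147,.012]]).round(),np.abs(T[0].astype(int)-load("top0")[0])[150:290,140:250].mean())
E
```

```text
18.4833 [[280. 184.]
 [279. 224.]] 13.776298701298701
```

View pics/cr3.png

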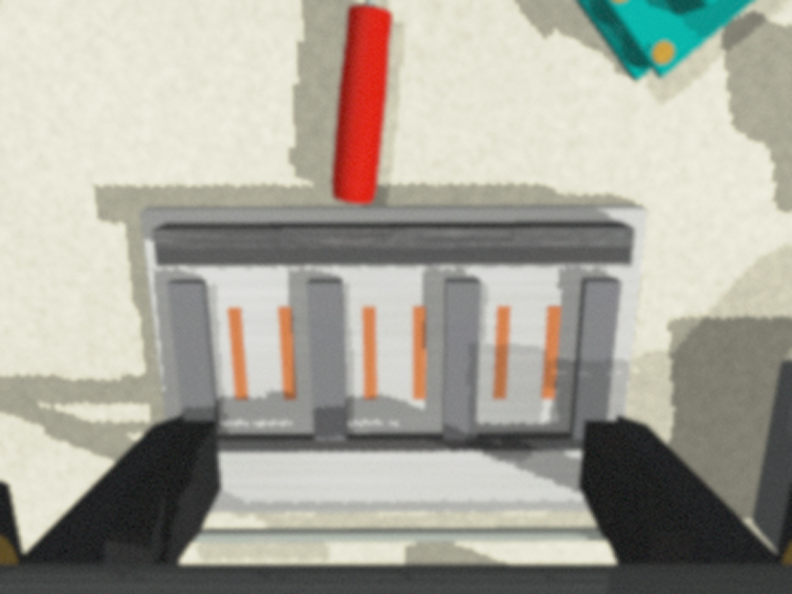

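```bash
python3 - <<'E'
from h import *
from scipy.optimize import least_squares
obs=[((142,209),.012,(None,-.145)),((644,208),.012,(None,.145)),((165,264),.035,(-.06,None)),((622,263),.035,(-.06,None)),
 ((189,300),.022,(None,-.12)),((326,300),.022,(None,-.04)),((462,300),.022,(None,.04)),((600,300),.022,(None,.12)),
 ((196,400),.022,(None,-.12)),((330,430),.022,(None,-.04)),((460,430),.022,(None,.04)),((594,400),.022,(None,.12)),
 ((330,440),.022,(.053,None)),((470,438),.022,(.053,None))]
C=load("cr3");W=[p2w(C,np.array(u)/2.2+[100,60],z)[0][:2] for u,z,_ in obs]
def res(v):
    c,s=np.cos(v[2]),np.sin(v[2]);o=[]
    for w,(_,_,m) in zip(W,obs):
        d=w-v[:2];l=(c*d[0]+s*d[1],-s*d[0]+c*d[1]);o+=[l[i]-m[i] for i in(0,1) if m[i] is not None]
    return np.array(o)
s=least_squares(res,[.566,-.15,0],loss="soft_l1",f_scale=.003);print("cradle",s.x.round(4),(res(s.x)*1e3).round(1))
# modules moved?
T=load("top1");T0=load("top0")
print([w2p(T,q).round().tolist() for q in([.5973,.3406,.08],[.4395,.1435,.08])])
for p in([.5973,.3406,.05],[.4395,.1435,.05]):
    u,v=w2p(T,p)[0].astype(int);print(np.abs(T[0].astype(int)-T0[0])[v-25:v+25,u-25:u+25].mean())
E
```

```text
cradle [ 0.5611 -0.1468  0.0251] [ 1.9 -2.7 -0.5  0.   1.5  0.6 -0.8 -1.1 -0.5 -0.  -0.   0.8  0.8 -0.2]
[[[159.0, 189.0]], [[224.0, 243.0]]]
8.378933333333332
10.177333333333333
```

```bash
cat >> h.py <<'E'
CX,CY,CYAW=.5611,-.1468,.0251
def look(n,p,yaw=np.pi):
    arm.move_to(p,[np.pi,0,yaw]);arm.pause(.3);C=cam("wrist");store(n,C);return C
def shift(n0,C,xyz,h=45):
    "has the thing at xyz moved since stored view n0? -> pixel shift, score"
    A=load(n0);u,v=w2p(A,xyz)[0].astype(int);t=A[0][v-h:v+h,u-h:u+h]
    r=cv2.matchTemplate(C[0],t,cv2.TM_CCOEFF_NORMED);_,s,_,l=cv2.minMaxLoc(r);return l[0]-(u-h),l[1]-(v-h),round(s,3)
def ori(yaw,th=0): return (Ro.from_euler('z',yaw)*Ro.from_euler('y',-th)*Ro.from_euler('xz',[np.pi,np.pi])).as_euler('xyz')
def grasp(o,yaw):
    arm.move_to([o[0],o[1],.15],ori(yaw));arm.gripper_to(.6);arm.servo_line([o[0],o[1],.050],rate=.1,until_force=15)
    arm.gripper_to(0,grasp_force=50);w=status.current_gripper_width()*88
    p=status.current_position();arm.servo_line([p[0],p[1],.2],rate=.12);print("grasp w",round(w,1),"after lift",round(status.current_gripper_width()*88,1),np.round(status.current_wrist_force(),1))
def tp(by,tx,tz,th,gx=0):
    "TCP pose so that the toe tip is at cradle (tx,by), tz above the bay floor"
    d=Ro.from_euler('y',-th).apply([.068+gx,0,.050]);l=np.array([tx,by,.012+tz])+d
    w=Ro.from_euler('z',CYAW).apply(l)+[CX,CY,0];return w,ori(CYAW,th)
def toe(by,tx,tz,th,rate=.05,f=None):
    p,o=tp(by,tx,tz,th);return arm.servo_line(p,rate=rate,frame=o,until_force=f)
E
python3 - <<'E'
from h import *
print(Ro.from_euler('xyz',ori(.3)).as_matrix().round(2).tolist())
for by in(.08,-.08):
    for a in((-.048,.003,.3),(-.0675,0,0)): print(arm.solve_ik(*tp(by,*a)) is not None)
C=look("mB1",[.34,.13,.25]);s=shift("mB",C,[.4395,.1435,.05]);print(s)
if max(abs(s[0]),abs(s[1]))<4:
    grasp([.4395,.1435],.27)
    C=look("held",list(tp(.08,-.045,.08,0)[0]),np.pi+CYAW);T=cam("scene");store("held_s",T);save("held",np.hstack([C[0],T[0]]),s=.714)
print(status.current_time())
E
```

```text
[[-0.96, -0.3, 0.0], [-0.3, 0.96, -0.0], [0.0, -0.0, -1.0]]
True
True
True
True
(np.int64(0), np.int64(0), 0.999)
grasp w 19.5 after lift 19.7 [-0.4 -0.1 -5. ]
25.9167
```

```bash
cat >> h.py <<'E'
def insert1(by,th=.30):
    arm.move_to(*tp(by,-.045,.06,th));arm.pause(.2)
    r=toe(by,-.045,.003,th,.04,8);p=status.current_position();print("down",r,np.round(p-tp(by,-.045,.003,th)[0],4),np.round(status.current_wrist_force(),1))
    f0=np.round(status.current_wrist_force(),1)
    r=toe(by,-.074,.003,th,.03,6);p=np.array(status.current_position());d=Ro.from_euler('z',-CYAW).apply(p-tp(by,-.070,.003,th)[0])
    print("wall contact",r,"offset from nominal wall",d.round(4),f0,np.round(status.current_wrist_force(),1),"w",round(status.current_gripper_width()*88,1));return r,d[0]
E
python3 - <<'E'
from h import *
insert1(.08)
C=cam("wrist");store("ins",C);T=cam("scene");u,v=w2p(T,[.56,-.07,.05])[0].astype(int)
save("ins",np.hstack([C[0],cv2.resize(T[0][v-52:v+53,u-70:u+70],(560,420),interpolation=cv2.INTER_CUBIC)]),s=.714)
E
```

```text
down False [ 0.0001 -0.      0.0003] [-0.  -0.6 -4.2]
wall contact True offset from nominal wall [ 0.0026 -0.0003  0.0004] [-0.  -0.6 -4.2] [ 5.8  1.  -3.1] w 19.8
```

View pics/ins.png

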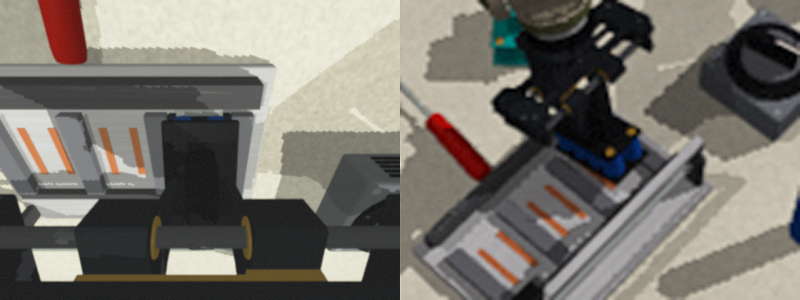

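```bash
cat >> h.py <<'E'
def insert2(by,off,th=.30):
    tx=-.070+off+.0025
    toe(by,tx,.003,th,.03)
    for i,t in enumerate(np.linspace(th,0,7)[1:]):
        r=toe(by,tx,.003-.0003*(i+1),t,.04,25);print(round(t,2),r,np.round(status.current_wrist_force(),1))
        if r: return False
    r=toe(by,tx,-.003,0,.01,8);p=np.array(status.current_position());print("floor",r,np.round(p[2]-.062,4),np.round(status.current_wrist_force(),1),"w",round(status.current_gripper_width()*88,1))
    return True
def release():
    p=status.current_position();arm.gripper_to(.42);arm.pause(.2);arm.servo_line([p[0],p[1],p[2]+.06],rate=.08);arm.servo_line([p[0],p[1],.25],rate=.15)
E
python3 - <<'E'
from h import *
if insert2(.08,.0026):
    release();arm.move_to([.50,-.10,.25],ori(CYAW));arm.pause(.2)
    C=cam("wrist");store("s1",C);save("s1",C[0],(100,60,460,330),2.2)
E
```

```text
0.25 False [-1.2 -0.4 -4.8]
0.2 False [-0.   1.1 -4.6]
0.15 False [ 0.  -0.7 -5.3]
0.1 False [ 0.   0.5 -5.4]
0.05 False [ 0.  -0.1 -5.2]
0.0 False [-0.   1.3 -5.3]
floor True -0.0002 [-0.3 -0.3  4.3] w 19.4
```

View pics/s1.png

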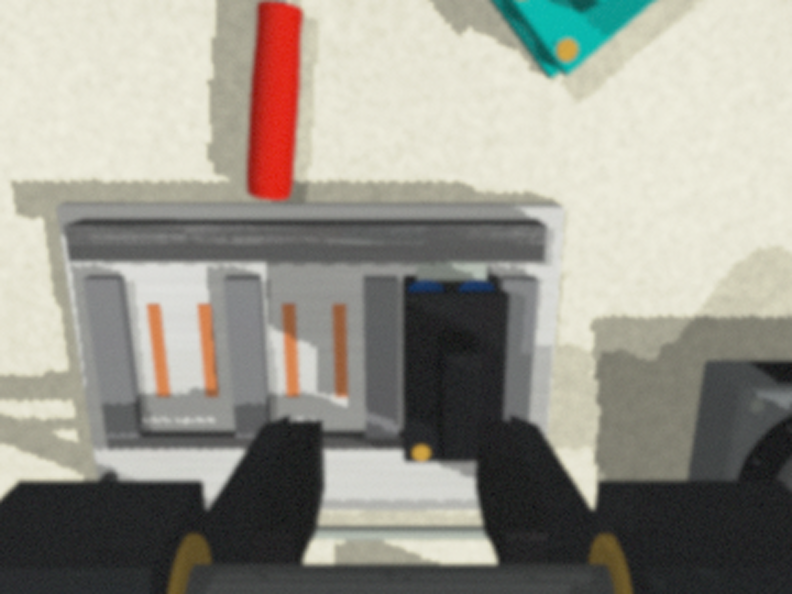

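The first module lies flat in bay 1, between its bars at about (455,370), with the toe under the lip at (450,270). Now the second one.

```bash
python3 - <<'E'
from h import *
arm.move_to([.45,.1,.28],[np.pi,0,np.pi])
C=look("mA1",[.50,.32,.25]);s=shift("mA",C,[.5973,.3406,.05]);print(s)
if max(abs(s[0]),abs(s[1]))<3 and s[2]>.9:
    grasp([.5973,.3406],-.022)
    p=status.current_position();arm.servo_line([.42,.2,.25],rate=.2);print(status.current_gripper_width()*88)
    arm.servo_line(list(tp(-.08,-.045,.12,0)[0]),rate=.2)
    print(insert1(-.08))
print(status.current_time())
E
```

```text
(np.int64(1), np.int64(-1), 0.679)
36.4417
```

```bash
python3 - <<'E'
from h import *
arm.gripper_to(1.0);C=look("mA2",[.50,.32,.25]);s=shift("mA",C,[.5973,.3406,.05]);print(s)
if max(abs(s[0]),abs(s[1]))<3 and s[2]>.9:
    grasp([.5973,.3406],-.022)
    arm.servo_line([.42,.2,.25],rate=.2);print(status.current_gripper_width()*88)
    arm.servo_line(list(tp(-.08,-.045,.12,0)[0]),rate=.2)
    print(insert1(-.08))
else: save("mA2",C[0])
print(status.current_time())
E
```

```text
(np.int64(-12), np.int64(14), 0.961)
37.9083
```

View pics/mA2.png

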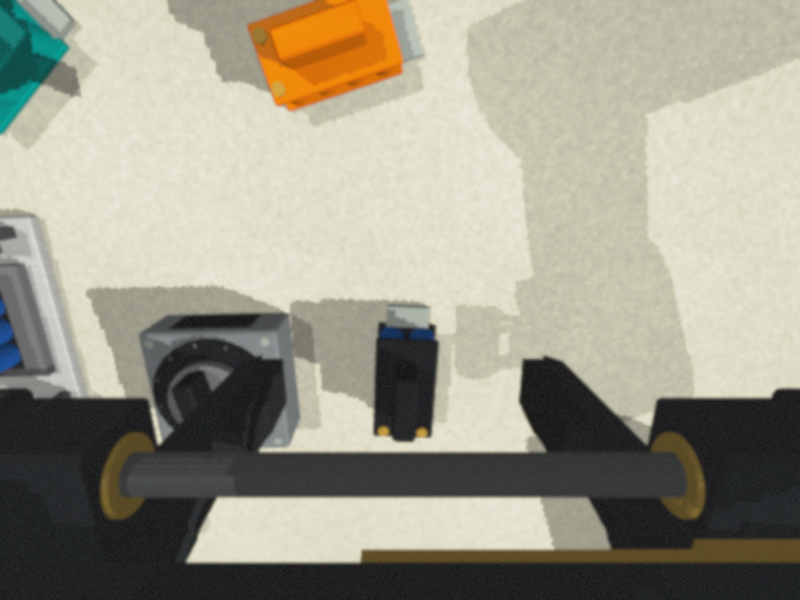

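The module was knocked aside: its toe tip is now at (388..430,306) and its far end at (376..432,437). I'll re-measure it and carry on.

```bash
python3 - <<'E'
from h import *
A=load("mA2");a=p2w(A,np.array([(388,305),(430,307)])*.7,.008).mean(0);b=p2w(A,np.array([(376,436),(432,437)])*.7,.044).mean(0)
d=(b-a)[:2];L=np.linalg.norm(d);o=a[:2]+d/L*(68+(L*1e3-118)/2)/1e3;yaw=np.arctan2(d[1],d[0]);print(L,o,yaw)
C=look("mA3",[.50,.32,.25]);s=shift("mA2",C,[o[0],o[1],.05]);print(s)
if max(abs(s[0]),abs(s[1]))<2 and s[2]>.95 and abs(L-.118)<.006:
    grasp(o,yaw)
    arm.servo_line([.42,.2,.25],rate=.2);print(status.current_gripper_width()*88)
    arm.servo_line(list(tp(-.08,-.045,.12,0)[0]),rate=.2)
    print(insert1(-.08))
    C=cam("wrist");store("ins2",C);T=cam("scene");u,v=w2p(T,[.56,-.227,.05])[0].astype(int)
    save("ins2",np.hstack([C[0],cv2.resize(T[0][v-52:v+53,u-70:u+70],(560,420),interpolation=cv2.INTER_CUBIC)]),s=.714)
print(status.current_time())
E
```

```text
0.11800102212079064 [0.62182963 0.32562115] -0.03920355764436541
(np.int64(0), np.int64(0), 0.999)
grasp w 19.6 after lift 19.4 [ 0.1 -0.1 -4.2]
19.26164625077232
down False [ 0.0001 -0.0001  0.0003] [-0.4  1.1 -3.8]
wall contact True offset from nominal wall [ 0.0008 -0.0003  0.0004] [-0.4  1.1 -3.8] [ 5.4  0.4 -1.7] w 19.8
(True, np.float64(0.0007760528943760143))
50.0167
```

```bash
python3 - <<'E'
from h import *
if insert2(-.08,.0008):
    release();arm.move_to([.50,-.147,.25],ori(CYAW));arm.gripper_to(1.);arm.pause(.2)
    C=cam("wrist");store("s2",C);T=cam("top");store("top2",T);S=cam("scene");u,v=w2p(S,[.58,-.147,.03])[0].astype(int)
    save("s2",np.vstack([C[0][110:330],cv2.resize(S[0][v-70:v+70,u-100:u+100],(560,392),interpolation=cv2.INTER_CUBIC)]),s=.97)
print(status.current_time())
E
```

```text
0.25 False [-0.2  0.3 -3.5]
0.2 False [-0.5  0.  -3.9]
0.15 False [-0.3  0.3 -4. ]
0.1 False [-0.2 -0.3 -3.2]
0.05 False [ 0.8 -0.1 -3.2]
0.0 False [-0.  -0.2 -4.3]
floor True -0.0002 [-0.1 -0.6  5.1] w 19.3
56.4167
```

View pics/s2.png

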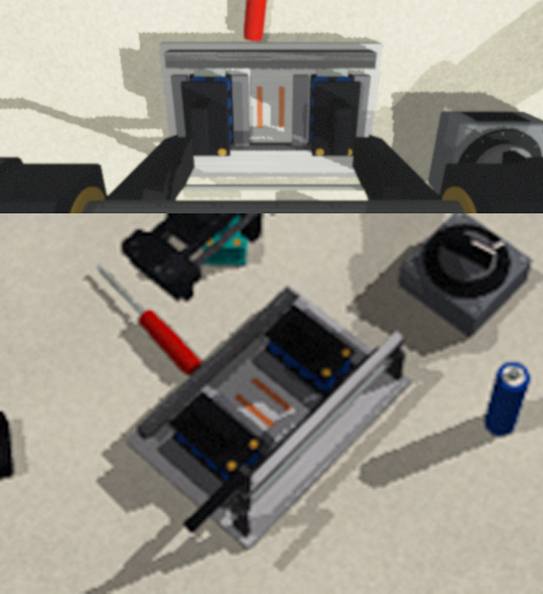

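```bash
python3 - <<'E'
from h import *
o=[np.pi,0,np.pi/2+.02]
p=status.current_position();arm.servo_line([p[0],p[1],.33],rate=.2)
h=hp(1.62);arm.move_to([h[0],h[1],.30],o);arm.gripper_to(.55)
print(arm.servo_line(h,rate=.08,until_force=15));arm.gripper_to(0,grasp_force=12);print(status.current_gripper_width()*88)
for a in np.linspace(1.62,.1,12)[1:]:
    arm.servo_line(hp(a),rate=.07);print(round(a,2),np.round(status.current_wrist_force(),1))
r=arm.servo_line(hp(-.06),rate=.03,until_force=25)
q=status.current_position();print(r,"a",np.arcsin((q[2]+.019-HZ)/RH),np.round(status.current_wrist_force(),1),status.current_gripper_width()*88,status.current_time())
E
```

```text
False
12.855393202611651
1.48 [-2.5 -0.7  0.5]
1.34 [-3.  -3.3 -1.6]
1.21 [-0.8 -3.9 -3.7]
1.07 [-1.  -3.9 -4.3]
0.93 [ 0.2 -5.3 -4.7]
0.79 [ 1.7 -4.9 -5.9]
0.65 [ 3.2 -4.9 -6. ]
0.51 [ 3.6 -4.4 -5.8]
0.38 [ 3.9 -5.9 -5.5]
0.24 [ 4.5 -5.8 -4.5]
0.1 [ 0.8 -5.6 -3.8]
False a -0.063999234854306 [-4.4 -4.7  5.9] 10.826641659434875 66.375
```

```bash
python3 - <<'E'
from h import *
arm.gripper_to(.55);q=status.current_position();arm.servo_line([q[0],q[1],.12],rate=.1);arm.gripper_to(0)
x=HX-RH
arm.servo_line([x,HY,.10],rate=.1)
r=arm.servo_line([x,HY,.055],rate=.03,until_force=22)
q=status.current_position();print(r,q,"a~",(q[2]-.071)/RH,np.round(status.current_wrist_force(),1))
arm.servo_line([q[0],q[1],.25],rate=.15)
C=look("kn2",[.47,.15,.28]);T=cam("top");store("top3",T)
S=cam("scene");u,v=w2p(S,[.58,-.147,.03])[0].astype(int)
save("s3",np.vstack([C[0][160:350],cv2.resize(S[0][v-70:v+70,u-100:u+100],(560,392),interpolation=cv2.INTER_CUBIC)]),s=1.02)
print(status.current_time())
E
```

```text
True [ 0.54801438 -0.32602607  0.07115653] a~ 0.0014229796026386924 [-2.   1.5  8.2]
73.7333
```

View pics/s3.png

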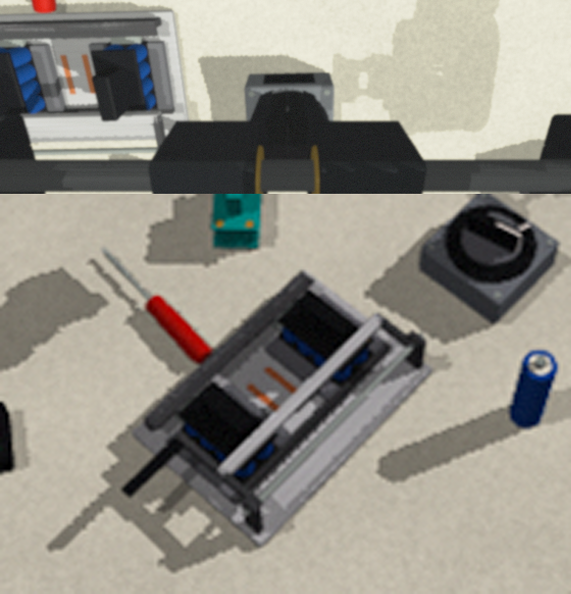

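```bash
python3 - <<'E'
from h import *
arm.gripper_to(1.);C=look("kn3",[.56,.155,.27])
c=np.array([.6178,.1555]);th=np.linspace(0,2*np.pi,60)
poly=w2p(C,np.c_[c[0]+.052*np.cos(th),c[1]+.052*np.sin(th),np.full(60,.06)]).astype(np.int32)
poly2=w2p(C,np.c_[c[0]+.04*np.cos(th),c[1]+.04*np.sin(th),np.full(60,.096)]).astype(np.int32)
m=np.zeros(C[0].shape[:2],np.uint8);cv2.fillPoly(m,[poly],1);cv2.fillPoly(m,[poly2],1)
w=((C[0].min(2)>150)&(m>0)).astype(np.uint8)
n,lab,st,ce=cv2.connectedComponentsWithStats(w)
for i in range(1,n):
    if st[i,4]<6: continue
    ys,xs=np.nonzero(lab==i);uv=np.c_[xs,ys];print(st[i],ce[i].round(1))
    for z in(.06,.096):
        P=p2w(C,uv,z)[:,:2];q=P.mean(0)-c;ev=np.linalg.eigh(np.cov(P.T))[1][:,1];print("  z",z,P.mean(0).round(4),"ang",np.arctan2(q[1],q[0]).round(3),"r",np.linalg.norm(q).round(4),"axis",(np.arctan2(ev[1],ev[0])%np.pi).round(3))
print(w2p(C,[[*c,.096],[*c,.06]]).round(1))
u,v=w2p(C,[*c,.08])[0].astype(int);save("kn3",C[0][v-50:v+50,u-60:u+60],s=5)
E
```

```text
[309 236  10   6  40] [313.5 238.5]
  z 0.06 [0.6353 0.1975] ang 1.175 r 0.0455 axis 1.255
  z 0.096 [0.6197 0.1934] ang 1.521 r 0.0379 axis 1.255
[268 243  28  26 164] [282.1 258.5]
  z 0.06 [0.6637 0.1578] ang 0.049 r 0.0459 axis 0.018
  z 0.096 [0.6452 0.1576] ang 0.078 r 0.0274 axis 0.018
[[280.3 237. ]
 [280.4 225.5]]
```

View pics/kn3.png

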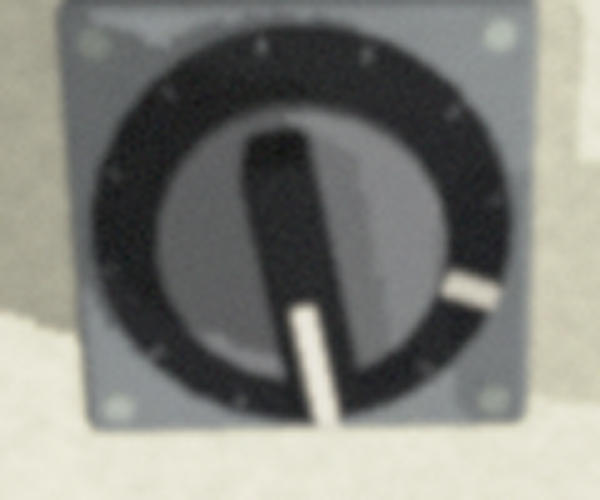

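```bash
python3 - <<'E'
from h import *
C=load("kn3");c=[.6178,.1555];u,v=w2p(C,[*c,.08])[0].astype(int)
P=p2w(C,np.array([(275,130),(328,420),(303,305)])/5+[u-60,v-50],.096);d=P[1]-P[0];a=np.arctan2(d[1],d[0]);e=P[1]-P[2];print(P.round(4).tolist(),a,np.arctan2(e[1],e[0]))
a0=(a+.158)/2 if abs(a-.158)<.15 else a
O=lambda f:ori(f-np.pi)
arm.move_to([*c,.16],O(a0));arm.gripper_to(.42)
print(arm.servo_line([*c,.071],rate=.06,until_force=10));arm.gripper_to(0,grasp_force=20);print(status.current_gripper_width()*88,np.round(status.current_wrist_force(),1))
for f in np.linspace(a0,1.175,6)[1:]:
    arm.servo_line([*c,.071],rate=.05,frame=O(f));print(round(f,2),np.round(status.current_wrist_force(),1),np.round(status.current_torque(),2))
arm.pause(.3);arm.gripper_to(.42);arm.servo_line([*c,.2],rate=.1);arm.gripper_to(1.)
C=look("kn4",[.56,.155,.27]);u,v=w2p(C,[*c,.08])[0].astype(int);save("kn4",C[0][v-50:v+50,u-60:u+60],s=5);print(status.current_time())
E
```

```text
[[0.582, 0.1497, 0.096], [0.6535, 0.1617, 0.096], [0.6241, 0.1559, 0.096]] 0.16717141953699938 0.19714858874592678
False
15.714359382827924 [ -0.3 -13.8   2.3]
0.37 [ -0.2 -16.4   1.2] [-2.65  0.2   0.02]
0.57 [  1.2 -19.4   0.6] [-3.02 -0.06  0.04]
0.77 [  3.5 -22.1  -0.9] [-3.42 -0.26 -0.01]
0.97 [  6.1 -22.8  -2.3] [-3.72 -0.64  0.06]
1.18 [  7.6 -24.9  -3.5] [-3.84 -1.07  0.02]
88.2417
```

View pics/kn4.png

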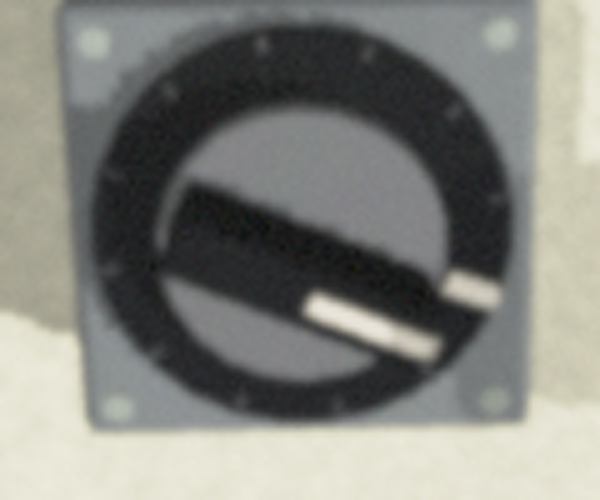

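```bash
python3 - <<'E'
from h import *
C=load("kn4");c=np.array([.6178,.1555]);u,v=w2p(C,[*c,.08])[0].astype(int)
f=lambda pts,z:p2w(C,np.array(pts)/5+[u-60,v-50],z)[:,:2]
P=f([(307,304),(436,350)],.096);B=f([(170,225),(436,350)],.096);M=f([(472,290)],.06)[0]
an=lambda d:np.arctan2(d[1],d[0]).round(3)
# bar top's centre line: midpoint of back end and of pointer end
print("pointer line",an(P[1]-P[0]),"tip from centre",an(P[1]-c),"mark",an(M-c),P.round(4).tolist(),M.round(4))
m=C[0][v-50:v+50,u-60:u+60].min(2)>130;n,lab,st,ce=cv2.connectedComponentsWithStats(m.astype(np.uint8))
for i in range(1,n):
    x,y=ce[i]
    if 10<st[i,4]<300 and 50<x<115 and 45<y<80:
        ys,xs=np.nonzero(lab==i);Q=p2w(C,np.c_[xs,ys]+[u-60,v-50],.096)[:,:2];e=np.linalg.eigh(np.cov(Q.T))[1][:,1];print(ce[i],st[i,4],an(e*np.sign(e[1])),an(Q.mean(0)-c))
T=load("top2");N=cam("top")
for p in([.772,.032,.06],[.38,-.37,.03],[.37,-.165,.01]):
    a,b=w2p(T,p)[0].astype(int);t=T[0][b-18:b+18,a-18:a+18];r=cv2.matchTemplate(N[0][b-30:b+30,a-30:a+30],t,cv2.TM_CCOEFF_NORMED);print("bystander shift px",np.array(cv2.minMaxLoc(r)[3])-12)
E
```

```text
pointer line 1.201 tip from centre 1.054 mark 1.169 [[0.6238, 0.1567], [0.6354, 0.1864]] [0.636  0.1984]
[94.58181818 57.89090909] 55 1.23 1.509
[73.0703125 64.78125  ] 128 1.175 0.923
[53.13580247 68.48148148] 81 1.164 -0.489
bystander shift px [0 0]
bystander shift px [-1  0]
bystander shift px [12 12]
```

```bash
python3 - <<'E'
from h import *
C=load("kn4");c=np.array([.6178,.1555]);u,v=w2p(C,[*c,.08])[0].astype(int)
f=lambda pts,z:p2w(C,np.array(pts,float).reshape(-1,2)/5+[u-60,v-50],z)[:,:2]
an=lambda d:np.arctan2(d[1],d[0]).round(3)
D=f([(158,244),(448,244),(300,105),(300,383)],.066);print(D.round(4).tolist())
cd=np.array([D[2:,0].mean(),D[:2,1].mean()])
for z in(.05,.055,.058,.06,.063):
    R=f([(92,225),(511,225),(300,25),(300,420)],z);cr=np.array([R[2:,0].mean(),R[:2,1].mean()]);M=f((472,290),z)[0];S=f([(446,281),(499,299)],z)
    print(z,"ring c",cr.round(4),"diam",np.ptp(R[:2,1]).round(4),np.ptp(R[2:,0]).round(4),"mark from disc",an(M-cd),"from ring",an(M-cr),"r",np.linalg.norm(M-cd).round(4),"stripe",an(S[1]-S[0]))
for a,b in(("kn3",[(303,305),(328,420)]),("kn4",[(307,304),(436,350)])):
    C=load(a);P=f(b,.096);d=P[1]-P[0];q=P[1]-cd;d/=np.linalg.norm(d);print(a,"line",an(d),"tip from disc c",an(q),"r",np.linalg.norm(q).round(4),"perp mm",1e3*(d[0]*q[1]-d[1]*q[0]))
print("disc c",cd)
E
```

```text
[[0.6212, 0.12], [0.6211, 0.1914], [0.5854, 0.155], [0.6591, 0.1549]]
0.05 ring c [0.6239 0.1553] diam 0.1075 0.1085 mark from disc 1.179 from ring 1.215 r 0.0475 stripe 1.222
0.055 ring c [0.622  0.1553] diam 0.106 0.1071 mark from disc 1.218 from ring 1.215 r 0.0462 stripe 1.222
0.058 ring c [0.6208 0.1553] diam 0.1051 0.1062 mark from disc 1.242 from ring 1.215 r 0.0454 stripe 1.222
0.06 ring c [0.62   0.1553] diam 0.1046 0.1056 mark from disc 1.259 from ring 1.215 r 0.0449 stripe 1.222
0.063 ring c [0.6188 0.1553] diam 0.1037 0.1047 mark from disc 1.284 from ring 1.215 r 0.0442 stripe 1.222
kn3 line 0.197 tip from disc c 0.192 r 0.0318 perp mm -0.16897704436007796
kn4 line 1.201 tip from disc c 1.167 r 0.0334 perp mm -1.1325920264466869
disc c [0.62224545 0.15568602]
```

```bash
python3 - <<'E'
from h import *
def red(I):
    h=I[0].astype(int);ys,xs=np.nonzero((h[...,0]>110)&(h[...,1]<50)&(h[...,2]<60));return len(xs),xs.mean().round(1),ys.mean().round(1)
arm.move_to([.40,.25,.32],[np.pi,0,np.pi]);arm.pause(.3)
N=cam("top");print(red(load("top0")),red(N))
T=load("top3");a,b=w2p(T,[.57,-.147,.04])[0].astype(int);t=T[0][b-45:b+45,a-60:a+60];r=cv2.matchTemplate(N[0],t,cv2.TM_CCOEFF_NORMED);l=cv2.minMaxLoc(r);print(l[1],np.array(l[3])-[a-60,b-45])
print(status.current_time(),order.hand_in())
E
```

```text
(172, np.float64(319.6), np.float64(254.4)) (189, np.float64(317.1), np.float64(255.2))
0.9973575472831726 [0 0]
the job is handed in; nothing more can be done
89.4333 None
```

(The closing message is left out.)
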